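# Secure the chart table before the lock

## Robot

A 6-joint arm with a two-finger parallel gripper is mounted at the origin on the work surface. World frame = base frame: x ahead of the robot, y to its left, z up, the work surface at z = 0. Lengths are in m, angles in rad, forces in N, time in s.
With the tool pointing down it reaches from about 0.275 to 0.775 m from the base axis. Payload 14.6 kg.
Tool frame: the origin (TCP) lies midway between the tips of the shut fingers; the grasp point (between the pads) lies r.pinch_z behind it (r.pinch_z is the distance from the TCP to the grasp point, in m); z points along the fingers, y is the line along which they close (so a half turn about z gives the same grasp; the last joint's range is limited). The gripper opens to 85 mm and grips with 20 to 120 N. Pads are 22 mm wide; open, the fingers measure 114 mm over their backs; the gripper's body (76 mm by 85 mm) begins 54 mm behind the grasp point. The pads swing forward as they close: fully open they stand 13 mm farther back than shut.
Start: joints at [1.18, 0.263, -0.048, 1.259, 0, 1.415], TCP at [0.123, 0.51, 0.231] pointing down, gripper open.
Joint ranges: [-2.65, 2.65], [-0.89, 1.7], [-1.18, 1.37], [-2.13, 2.11], [-1.35, 1.29], [-3.14, 3.14]. Speed limits (rad/s): [1.89, 1.89, 2.57, 2.79, 3.14, 3.14].

## Interface

Orientations are given as a rotation vector (axis times angle).
In Python, from plant import r, optics gives the robot as it stands.
- The arm moves only by the shell command python3 -m handwheel 'ROWS' [FORCE]. ROWS is JSON, a list of rows, each a list of 7 numbers: the shift along the tool's x, y, z in cm, then the turn, a rotation vector about the tool's x, y, z in units of 6 degrees (1.0 is 6 degrees), then the opening, from 0 (shut) to 1 (fully open). In form: [[x, y, z, rx, ry, rz, grip], ...]. A call has 1 to 8 rows; each row shifts and turns the commanded pose from where the row before left it, along the tool's axes as they then stand; what a row does not reach is not made up. A row lasts 1/8 s, in which the tool goes at most 62.5 mm and 10.7 degrees, less where a joint would pass 70% of its speed; a pose out of reach is approached as far as the arm can. A call with a gripper value outside its range is refused whole. The fingers move at their own pace and stop on an object; FORCE is the grip in N (left out, the last holds). Time passes only in rows, so rows that do not move let the fingers close. It gives the time, the measured TCP pose, the force, the opening and the grip force at its end, in the units of the state.
- r.observe(): the state, without advancing time (a new reading comes with each control period).
- optics.capture(name): name is "side" or "top"; returns a dict with "image" (480x640x3 uint8, red, green, blue), "vfov" (degrees; the focal length in pixels is half the picture's height over the tangent of half this angle, whatever the lens; pixels are square), "cx", "cy" (the principal point, pixels), "rvec" (rotation vector, rad) and "tvec" (3), from world to camera coordinates, as OpenCV has them. Camera axes: x right, y down, z forward; pixel columns grow to the right and rows downward; lengths in m; the calibration is good to about 2 mm. A picture is of the moment at which its call begins. There is no depth.
- r.sign_off(): hands the job in; it is judged then, once.
The state is a dict: "clock": time; "q": joint angles; "joint_velocities": joint speeds; "joint_efforts": joint torques, N m; "tcp_pos": TCP position; "orientation": TCP orientation; "force": force on the tool from outside, world axes, zero at the start; "wrist_torque": the same for the moment, N m; "grip_width": finger opening in m; "grasp_force": force on a finger pad.
Only numpy, scipy, OpenCV 4.12 (cv2) and the standard library are available. Lean on these libraries where they do the work, as an engineer would, in place of code of your own. Each camera call takes 0.05 s, during which the arm holds its last target. There are 200 camera calls.

## Task

Make the chart table safe before the boat moves off: with your fingertips swing the spinning desk organiser round on its turntable until its drawer side faces the near edge of the table (the robot's edge), push its open drawer fully home, and push the open lid of the thumb-tack tin over and down until it is shut. Nothing is to be picked up: the tin stays standing where it is on the table, and everything else on the table is left where it lies.

Things in the scene. Friction and masses are not known exactly. Their poses are not given: they have to be found in the camera images.
- organiser: Wooden spinning desk organiser, screwed to the table by its round base (160 mm diameter, 12 mm high). Origin: on the turning axis at table height. Stands left or right, the tin on the other side. Its turning body is 140 mm deep (drawer side to back) and 150 mm wide, its underside 20 mm above the table; it has one drawer, on one 150 mm side.
- organiser_top (a point): Point on the turning axis 144 mm above the table, the height of the pen cells' rim. Heights above the table: drawer tier 20 to 86 mm; on it, in the half towards the drawer's front, an open clip tray with rim at 102 mm; in the back half pen cells with rim at 144 mm, pens and a steel rule in them up to 195 mm.
- turntable (a joint): Turning angle q (rad) of the organiser's body about its vertical axis, anticlockwise positive seen from above. The drawer faces along (-cos q, -sin q): at 0 straight to the near table edge (world -x), at 1.57 to world -y. Starts 1.05 to 1.5. Friction about 0.09 N m; it stays where it is left.
- drawer (a joint): How far the drawer stands open (m): 0 is fully home; starts 0.045 to 0.060, at most 0.085. It slides along its facing direction with about 1.3 N friction, stays where it is left, has no catch. Its box behind the panel is 126 mm wide, walls 31 to 65 mm above the table: when open there is a nook on each side between panel and body, as long as it is open.
- drawer_front (a point): Centre of the outer face of the drawer's front panel, 53 mm above the table. Panel 146 mm wide, 29 to 77 mm above the table, 10 mm thick; when home its outer face is 80 mm from the turning axis and its inner face lies on the body's front, 70 mm from the axis. A wooden knob, 20 mm diameter, stands 15 mm out of its centre.
- tin: Blue steel thumb-tack tin with a hinged lid, standing loose on the table, 65 mm (its x) by 95 mm (its y) by 28 mm high, about 0.45 kg with its tacks. Origin: centre of its underside. Its lid is hinged along the long edge at its +x side, which is turned away from the robot, give or take 30 degrees.
- tin_lid (a joint): Opening angle of the tin's lid (rad): 0 is shut, 1.57 upright; starts 1.7 to 1.95, leaning back beyond upright, 2.0 is the stop. The hinge is slightly stiff (0.016 N m): the lid stays where it is left and does not fall shut by itself.
- tin_hinge (a point): Middle of the lid's hinge line, 27 mm above the table, 33.5 mm from the tin's centre on its +x side. The hinge line runs along the tin's y.
- tin_lid_edge (a point): Middle of the lid's free edge, on its outer face, 68 mm from the hinge line. The lid is 98 mm wide along the hinge and 2 mm thick, with a 9 mm skirt; shut, its top is 30 mm above the table.
- binoculars: Bystander: black binoculars 142 mm long, 122 mm wide, 52 mm high, lying on the left towards the back of the table. Origin: under their middle.
- bowl: Bystander: white ceramic bowl, 124 mm across, 45 mm high, with three erasers in it, near the back of the table. Origin: centre of its underside.
- mug: Bystander: white mug, 78 mm across, 92 mm high, near on the right. Origin: centre of its underside.
- parallel_rule: Bystander: clear parallel rule, 300 mm by 53 mm, 8 mm high, lying flat lengthwise between the organiser and the tin. Origin: under its middle.
- dividers: Bystander: brass chart dividers, about 190 mm long and 10 mm high, lying flat near the robot on the left. Origin: under the hinge end.
- eraser: Bystander: white eraser block, 45 by 20 by 12 mm, lying near the robot on the right. Origin: centre of its underside.
- logbook: Bystander: closed log book, 150 by 210 by 22 mm, lying on the left. Origin: centre of its underside.

How it is judged:
By the outcome, as a careful person would: the job done as asked, in the order asked, and still so for the second after the job is handed in, with the robot touching nothing.
It also fails if it takes over 51 s, if anything falls off the work surface, if the arm or the gripper's body presses on something with over 40 N, if the wrist force passes 120 N, or if a joint passes its speed limit or range.

## Working session

There is one attempt and no reset: what is moved stays moved. The work goes in short steps, Python scripts to look and compute and a shell command to move; the robot and the scene stay as the last step left them, time stands still between calls to the robot, and variables do not carry over. Pictures are saved under pics/ and viewed, at most 12 in all, crops included, and the job is handed in when it is done.

```bash
mkdir -p pics; ls; cat > h.py <<'E'
import numpy as np, cv2
from plant import r, optics
def snap(n,f):
    c=optics.capture(n); cv2.imwrite(f,cv2.cvtColor(c["image"],cv2.COLOR_RGB2BGR)); np.save('cam_'+n+'.npy',{k:v for k,v in c.items() if k!='image'},allow_pickle=True); return c
def cam(n): 
    c=np.load('cam_'+n+'.npy',allow_pickle=True).item(); f=240/np.tan(np.radians(c['vfov'])/2)
    return c,np.array([[f,0,c['cx']],[0,f,c['cy']],[0,0,1]]),cv2.Rodrigues(np.array(c['rvec'],float))[0],np.array(c['tvec'],float).ravel()
def px(n,u,v,z):
    c,K,R,t=cam(n); d=R.T@np.linalg.solve(K,[u,v,1]); o=-R.T@t
    return o+d*(z-o[2])/d[2]
def proj(n,p):
    c,K,R,t=cam(n); return cv2.projectPoints(np.array(p,float).reshape(-1,3),cv2.Rodrigues(R)[0],t,K,None)[0].reshape(-1,2)
E
python3 - <<'E'
from h import *
for n in('top','side'):
    snap(n,f'pics/{n}0.png'); c,K,R,t=cam(n); print(n,c,-R.T@t)
print(r.observe())
E
```

```text
pics
top {'vfov': 55.750842193568865, 'cx': 321.59554449082304, 'cy': 233.2221661024075, 'rvec': array([ 2.14381946, -2.15113358,  0.13865186]), 'tvec': array([0.01379731, 0.56524812, 1.20475434])} [0.39643761 0.00312966 1.27041578]
side {'vfov': 57.36865651461372, 'cx': 319.4517284946591, 'cy': 238.9467040099179, 'rvec': array([ 2.36825339, -0.5058478 ,  0.21692822]), 'tvec': array([-0.50108083,  0.257609  ,  0.87558448])} [ 0.28017526 -0.55945329  0.83222978]
{'clock': 0.1, 'q': array([ 1.17967694e+00,  2.63447931e-01, -4.88313107e-02,  1.25941525e+00,
       -2.48611532e-05,  1.41550229e+00]), 'joint_velocities': array([ 0.00078742, -0.00231518,  0.00125529,  0.00076049,  0.00013544,
       -0.00098331]), 'joint_efforts': array([ 3.99599419e-03, -6.38579178e+01,  3.85061252e+01,  1.01300111e-02,
       -1.19985211e-04, -1.54826688e-05]), 'tcp_pos': array([0.12258159, 0.51024525, 0.23090275]), 'orientation': array([-3.69550061e-01, -3.11956135e+00,  1.36895547e-03]), 'force': array([-0.66588861,  0.10141944, -0.89797389]), 'wrist_torque': array([-6.26048900e-02,  1.83075656e-03,  1.18064873e-05]), 'grasp_force': 0.0, 'grip_width': 0.08568989750568921}
```

View pics/top0.png

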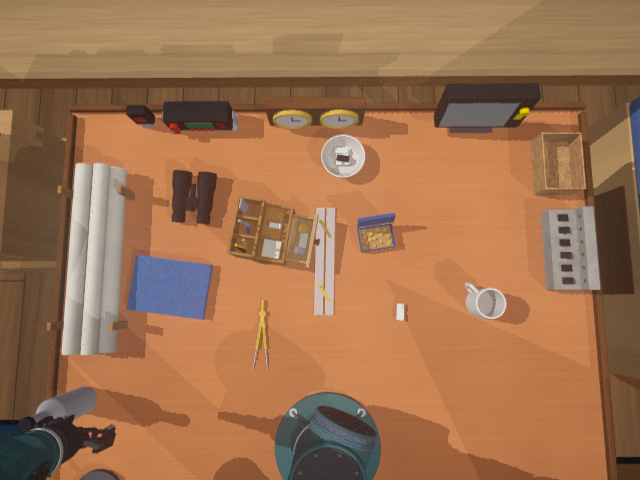

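View pics/side0.png

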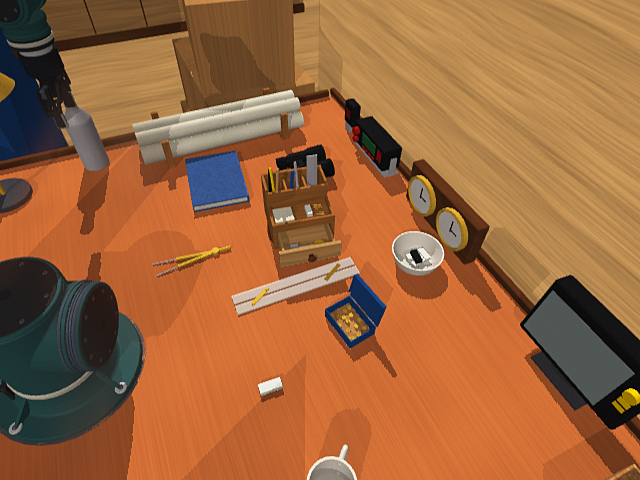

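The top view has world +x up and +y left. The organiser is at about (268,232) with its drawer facing right, the tin is at (377,235) with its lid along the top edge, and the rule lies between them. The side view shows the same layout. I'll enlarge both.

```bash
python3 - <<'E'
import cv2
a=cv2.imread('pics/top0.png')[185:285,220:410]; cv2.imwrite('pics/topc.png',cv2.resize(a,None,fx=4,fy=4,interpolation=cv2.INTER_CUBIC))
a=cv2.imread('pics/side0.png')[150:355,245:405]; cv2.imwrite('pics/sidec.png',cv2.resize(a,None,fx=2.9,fy=2.9,interpolation=cv2.INTER_CUBIC))
E
```

```text
(no output)
```

View pics/topc.png

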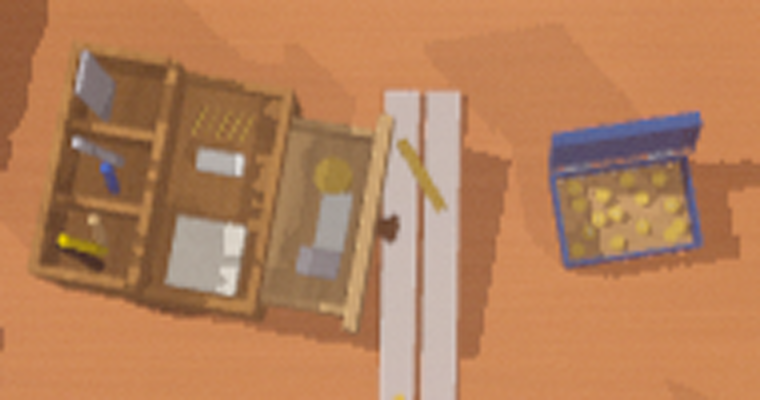

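View pics/sidec.png

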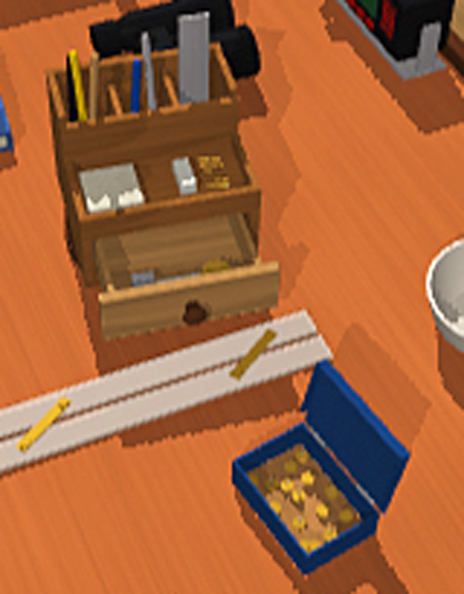

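The crops resolve the rim corners of the organiser tray, the drawer panel, the tin and its lid. I'll fit both models to them.

```bash
cat > fit.py <<'E'
from h import *
from scipy.optimize import least_squares
def T(a): a=np.array(a,float); return a/4+[220,185]
def S(a): a=np.array(a,float); return a/2.9+[245,150]
def org(p,kind):
    x,y,q,d=p; X,Y,Z=kind; 
    if X=='d': X=-.080-d
    return [x+np.cos(q)*X-np.sin(q)*Y,y+np.sin(q)*X+np.cos(q)*Y,Z]
O=[('top',T((298,95)),(-.07,-.075,.102)),('top',T((258,316)),(-.07,.075,.102)),('top',T((75,45)),(.07,-.075,.144)),('top',T((33,272)),(.07,.075,.144)),
('top',T((392,118)),('d',-.073,.077)),('top',T((354,330)),('d',.073,.077)),
('side',S((262,190)),(-.07,-.075,.102)),('side',S((82,222)),(-.07,.075,.102)),('side',S((102,300)),('d',.073,.077)),('side',S((278,266)),('d',-.073,.077)),('side',S((105,338)),('d',.073,.029)),('side',S((278,302)),('d',-.073,.029)),('side',S((48,72)),(.07,.075,.144))]
def tin(p,k):
    x,y,w,l=p; X,Y,Z=k
    if X=='l': X=.0335-.068*np.cos(l); Z=.027+.068*np.sin(l)
    return [x+np.cos(w)*X-np.sin(w)*Y,y+np.sin(w)*X+np.cos(w)*Y,Z]
a,b=.0325,.0475
Q=[('top',T((567,266)),(-a,b,.027)),('top',T((701,244)),(-a,-b,.027)),('top',T((553,135)),('l',.049,0)),('top',T((699,114)),('l',-.049,0)),
('side',S((236,463)),(-a,b,.027)),('side',S((308,568)),(-a,-b,.027)),('side',S((375,518)),(a,-b,.027)),('side',S((322,362)),('l',.049,0)),('side',S((407,458)),('l',-.049,0))]
if __name__=='__main__':
    for m,L,p0 in((org,O,[.43,.15,1.3,.05]),(tin,Q,[.42,-.1,0.,1.8])):
        f=lambda p:np.concatenate([proj(n,m(p,k))[0]-uv for n,uv,k in L])
        s=least_squares(f,p0,loss='soft_l1'); print(s.x.round(4)); print(f(s.x).reshape(-1,2).round(1).tolist())
    for uv,z in(((327,208),.008),((323,208),.008),((334,315),.008),((315,315),.008),((263,300),.01),((253,370),.01),((269,370),.01),((212,262),.022),((206,319),.022),((343,156),.03)): print(uv,px('top',*uv,z).round(3))
E
python3 fit.py
```

```text
[0.5646 0.1638 1.4091 0.0502]
[[-0.1, -2.2], [0.2, -0.9], [0.1, -1.4], [-0.3, 0.0], [-0.9, -1.9], [-0.3, -0.9], [-0.0, 0.5], [-0.8, 0.9], [-1.0, 0.5], [0.6, 0.1], [-0.9, 0.6], [-0.5, 1.0], [-1.4, -0.1]]
[ 0.556  -0.1408  0.1511  1.7726]
[[0.2, -0.4], [0.7, -0.2], [0.1, 0.2], [0.4, -0.2], [-2.1, 0.3], [-1.1, -2.4], [1.0, -0.3], [0.1, 0.0], [0.0, 0.2]]
(327, 208) [ 0.641 -0.003  0.008]
(323, 208) [0.642 0.008 0.008]
(334, 315) [ 0.343 -0.021  0.008]
(315, 315) [0.343 0.031 0.008]
(263, 300) [0.384 0.174 0.01 ]
(253, 370) [0.198 0.198 0.01 ]
(269, 370) [0.198 0.155 0.01 ]
(212, 262) [0.489 0.315 0.022]
(206, 319) [0.334 0.326 0.022]
(343, 156) [ 0.786 -0.049  0.03 ]
```

```bash
cat >> h.py <<'E'
from scipy.spatial.transform import Rotation as Ro
def to(p,yaw,s=None,start=None):
    """first translate (tool axes as they stand) then turn; yaw = deg of tool x"""
    s=r.observe() if s is None else s
    R=Ro.from_rotvec(s['orientation']).as_matrix(); o=s['tcp_pos'] if start is None else start
    y=np.radians(yaw); x=np.array([np.cos(y),np.sin(y),0]); z=np.array([0,0,-1.]); G=np.c_[x,np.cross(z,x),z]
    print('shift cm',(R.T@(np.array(p)-o)*100).round(2),'turn u',(Ro.from_matrix(R.T@G).as_rotvec()/np.radians(6)).round(2), 'after-turn shift cm',(G.T@(np.array(p)-o)*100).round(2))
def orgp(lx,ly,q,z,c=(.5646,.1638)): return np.array([c[0]+np.cos(q)*lx-np.sin(q)*ly,c[1]+np.sin(q)*lx+np.cos(q)*ly,z])
E
python3 - <<'E'
from h import *
print(r.pinch_z)
q=1.409
yaw=np.degrees(q)+90; print(yaw)
a=orgp(-.097,-.112,q,.25); print(a)
to(a,yaw)
E
```

```text
0.0187
170.729753333933
[0.65951137 0.05002464 0.25      ]
shift cm [-62.96 -32.2   -1.89] turn u [-0.01 -0.   -0.71] after-turn shift cm [-60.41 -36.77  -1.91]
```

```bash
python3 -m handwheel '[[0,0,-2,0,0,-0.7,0],[-4,-2.45,0,0,0,0,0],[-4,-2.45,0,0,0,0,0],[-4,-2.45,0,0,0,0,0],[-4,-2.45,0,0,0,0,0],[-4,-2.45,0,0,0,0,0],[-4,-2.45,0,0,0,0,0],[-4,-2.45,0,0,0,0,0]]' 30
python3 -m handwheel '[[-4,-2.45,0,0,0,0,0],[-4,-2.45,0,0,0,0,0],[-4,-2.45,0,0,0,0,0],[-4,-2.45,0,0,0,0,0],[-4,-2.45,0,0,0,0,0],[-4,-2.45,0,0,0,0,0],[-4,-2.45,0,0,0,0,0],[-4,-2.45,0,0,0,0,0]]'
python3 - <<'E'
from h import *
q=1.409
to(orgp(-.097,-.112,q,.048),np.degrees(q)+90)
print(r.observe()['grip_width'])
E
```

```text
clock: 1.1
tcp_pos: [0.3721, 0.2947, 0.2511]
orientation: [-0.255, -3.131, 0.0]
force: [1.2, 0.5, 0.2]
grip_width: 0.0001
grasp_force: 0.0
clock: 2.1
tcp_pos: [0.6562, 0.0496, 0.251]
orientation: [-0.255, -3.131, -0.0]
force: [0.7, 0.8, 0.6]
grip_width: 0.0001
grasp_force: 0.0
shift cm [-0.33  0.1  20.3 ] turn u [-0.   -0.   -0.01] after-turn shift cm [-0.32  0.1  20.3 ]
0.00014285794437530555
```

```bash
python3 -m handwheel '[[-0.3,0.1,5,0,0,0,0],[0,0,5,0,0,0,0],[0,0,5,0,0,0,0],[0,0,4,0,0,0,0],[0,0,1.3,0,0,0,0],[1.2,0,0,0,0,0,0],[1,0,0,0,0,0,0],[0.6,0,0,0,0,0,0]]'
python3 - <<'E'
from h import *
snap('side','pics/s1.png'); a=cv2.imread('pics/s1.png')[130:330,225:405]; cv2.imwrite('pics/s1c.png',cv2.resize(a,None,fx=3,fy=3))
q=1.409
to(orgp(-.095,-.074,q,.048),np.degrees(q)+90)
E
```

```text
clock: 3.1
tcp_pos: [0.6317, 0.0551, 0.05]
orientation: [0.255, 3.127, -0.003]
force: [13.0, -16.8, -4.0]
grip_width: 0.0002
grasp_force: 0.0
shift cm [0.96 0.17 0.2 ] turn u [-0.02  0.04 -0.01] after-turn shift cm [0.95 0.17 0.21]
```

View pics/s1c.png

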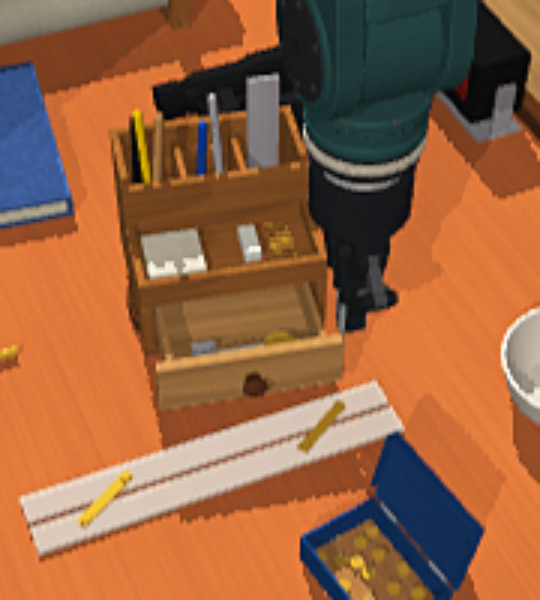

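The fingers lightly touched the body's front corner: the knuckles flare along tool y. I'll back off and turn 90° so the narrow side lies in the nook.

```bash
python3 -m handwheel '[[-2.5,0,0.1,0,0,0,0],[-0.8,0,0,0,0,0,0],[0,0,0,0,0,-1.7,0],[0,0,0,0,0,-1.7,0],[0,0,0,0,0,-1.7,0],[0,0,0,0,0,-1.7,0],[0,0,0,0,0,-1.7,0],[0,0,0,0,0,-1.7,0]]'
python3 -m handwheel '[[0,0,0,0,0,-1.6,0],[0,0,0,0,0,-1.6,0],[0,0,0,0,0,-1.6,0],[0,0,0,0,0,0,0]]'
python3 - <<'E'
from h import *
snap('side','pics/s2.png'); a=cv2.imread('pics/s2.png')[130:330,225:405]; cv2.imwrite('pics/s2c.png',cv2.resize(a,None,fx=3,fy=3))
print(r.observe()['force'])
for q in (1.409,1.35): to(orgp(-.095,-.0775,q,.048),np.degrees(q)+180)
print(((proj('side',[orgp(-.13,s*.073,q,.077) for q in(1.409,1.35) for s in(1,-1)])-[225,130])*3).round(0))
E
```

```text
clock: 4.15
tcp_pos: [0.663, 0.0506, 0.0479]
orientation: [-1.383, 2.82, -0.0]
force: [-0.6, -0.4, -0.5]
grip_width: -0.0001
grasp_force: 0.0
clock: 4.65
tcp_pos: [0.6631, 0.0506, 0.0477]
orientation: [-2.033, 2.395, -0.0]
force: [0.3, 0.2, -0.2]
grip_width: 0.0001
grasp_force: 0.0
[ 0.1564607   0.46292012 -0.3229644 ]
shift cm [-0.07  3.8  -0.03] turn u [-0.    0.   -0.04] after-turn shift cm [-0.09  3.8  -0.03]
shift cm [ 0.37  4.38 -0.03] turn u [-0.    0.    0.52] after-turn shift cm [ 0.61  4.35 -0.03]
[[163. 372.]
 [349. 335.]
 [151. 369.]
 [341. 341.]]
```

View pics/s2c.png

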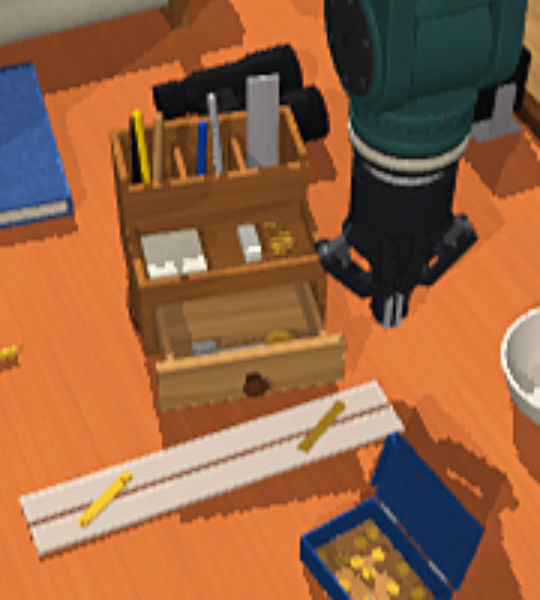

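```bash
python3 -m handwheel '[[0.1,1,-0.5,0,0,0,0],[0,1,0,0,0,0,0],[0,0.8,0,0,0,0,0],[0,0.6,0,0,0,0,0],[0,0.4,0,0,0,0,0],[0,0.3,0,0,0,0,0],[0,0,0,0,0,0,0]]'
```

```text
clock: 5.58
tcp_pos: [0.6226, 0.0561, 0.0522]
orientation: [2.034, -2.394, -0.0]
force: [-0.6, -0.9, -0.3]
grip_width: -0.0003
grasp_force: 0.0
```

```bash
python3 -m handwheel '[[0.39,0.51,0,0,0,0.5,0],[0.39,0.51,0,0,0,0.5,0],[0.39,0.51,0,0,0,0.5,0],[0.39,0.51,0,0,0,0.5,0],[0.39,0.51,0,0,0,0.5,0],[0.39,0.51,0,0,0,0.5,0],[0.39,0.51,0,0,0,0.5,0],[0.39,0.51,0,0,0,0.5,0]]'
python3 - <<'E'
from h import *
s=r.observe(); R=Ro.from_rotvec(s['orientation']).as_matrix(); q=np.radians(np.degrees(np.arctan2(R[1,0],R[0,0]))%360-180)
d=s['tcp_pos'][:2]-[.5646,.1638]; print(q,np.cos(q)*d[0]+np.sin(q)*d[1],-np.sin(q)*d[0]+np.cos(q)*d[1])
snap('top','pics/t1.png'); snap('side','pics/s3.png'); a=cv2.imread('pics/s3.png')[130:330,225:405];b=cv2.imread('pics/t1.png')[160:310,200:350]
a=cv2.resize(a,(495,550)); b=cv2.resize(b,(300,300)); c=np.zeros((550,795,3),np.uint8); c[:,:495]=a; c[:300,495:]=b; cv2.imwrite('pics/m1.png',c)
E
```

```text
clock: 6.58
tcp_pos: [0.5744, 0.0405, 0.0523]
orientation: [-1.489, 2.766, -0.0]
force: [0.9, 0.0, -0.3]
grip_width: -0.0
grasp_force: 0.3
0.9875474654016387 -0.0975129601265574 -0.07603502557153943
```

View pics/m1.png

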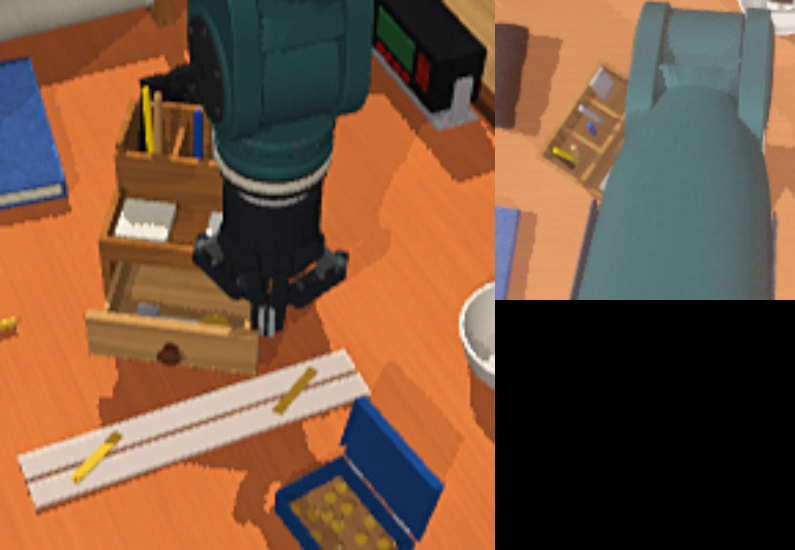

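The organiser is following, with the finger in the nook behind the panel at about (268,320). I'll continue.

```bash
python3 -m handwheel '[[0.39,0.51,0,0,0,0.5,0],[0.38,0.51,0,0,0,0.5,0],[0.38,0.51,0,0,0,0.5,0],[0.39,0.51,0,0,0,0.5,0],[0.38,0.51,0,0,0,0.5,0],[0.38,0.51,0,0,0,0.5,0],[0.39,0.51,0,0,0,0.5,0],[0.38,0.51,0,0,0,0.5,0]]'
python3 -m handwheel '[[0.39,0.51,0,0,0,0.5,0],[0.38,0.51,0,0,0,0.5,0],[0.38,0.51,0,0,0,0.5,0],[0.39,0.51,0,0,0,0.5,0],[0.38,0.51,0,0,0,0.5,0],[0.38,0.51,0,0,0,0.5,0],[0.39,0.51,0,0,0,0.5,0],[0.38,0.51,0,0,0,0.5,0]]'
python3 - <<'E'
from h import *
s=r.observe(); R=Ro.from_rotvec(s['orientation']).as_matrix(); q=np.radians((np.degrees(np.arctan2(R[1,0],R[0,0]))%360)-180)
d=s['tcp_pos'][:2]-[.5646,.1638]; print(q,np.cos(q)*d[0]+np.sin(q)*d[1],-np.sin(q)*d[0]+np.cos(q)*d[1])
E
```

```text
clock: 7.68
tcp_pos: [0.5242, 0.0466, 0.0523]
orientation: [-0.883, 3.014, -0.001]
force: [-0.0, -1.7, 0.1]
grip_width: -0.0004
grasp_force: 0.6
clock: 8.68
tcp_pos: [0.4804, 0.0726, 0.0523]
orientation: [0.237, -3.132, 0.001]
force: [-0.4, -1.7, 0.7]
grip_width: 0.0003
grasp_force: 0.8
0.15115542469376728 -0.09700466180403992 -0.0774934379020605
```

```bash
python3 -m handwheel '[[0.38,0.51,0,0,0,0.5,0],[0.38,0.51,0,0,0,0.5,0],[0.38,0.51,0,0,0,0.45,0],[0,-1,0,0,0,0,0],[0,-3,0,0,0,0,0],[0,-3,-2,0,0,0,0],[4,0,-5,0,0,0,0.5],[6,0,0,0,0,0,1]]'
python3 - <<'E'
from h import *
snap('side','pics/s4.png'); a=cv2.imread('pics/s4.png')[130:330,205:405]; cv2.imwrite('pics/s4c.png',cv2.resize(a,None,fx=3,fy=3))
to([.375,.164,.045],180)
E
```

```text
clock: 9.68
tcp_pos: [0.3703, 0.0154, 0.1234]
orientation: [-0.002, 3.136, -0.002]
force: [0.9, 0.3, -0.8]
grip_width: 0.036
grasp_force: 0.0
shift cm [-1.54 14.7   7.6 ] turn u [ 0.   -0.04  0.02] after-turn shift cm [-1.48 14.7   7.6 ]
```

View pics/s4c.png

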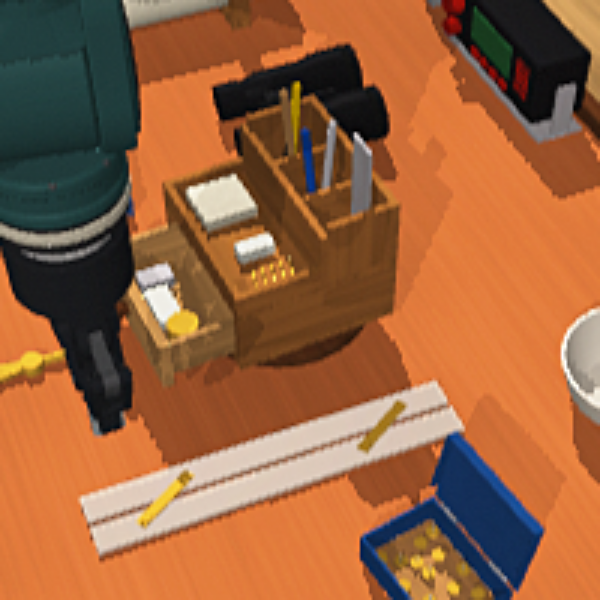

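```bash
python3 -m handwheel '[[0.5,5,0,0,0,0,1],[0,5,0,0,0,0,1],[0,4.8,0,0,0,0,1],[0,0,4,0,0,0,1],[0,0,3.7,0,0,0,1],[-2,0,0,0,0,0,1],[-1.5,0,0,0,0,0,1],[-1.2,0,0,0,0,0,1]]'
python3 -m handwheel '[[-1,0,0,0,0,0,1],[-1,0,0,0,0,0,1],[-1,0,0,0,0,0,1],[-0.8,0,0,0,0,0,1],[-0.7,0,0,0,0,0,1],[-0.5,0,0,0,0,0,1],[-0.4,0,0,0,0,0,1],[0,0,0,0,0,0,1]]'
```

```text
clock: 10.72
tcp_pos: [0.4118, 0.1645, 0.0444]
orientation: [-0.0, 3.141, 0.0]
force: [-0.5, 0.2, 0.7]
grip_width: 0.0854
grasp_force: 0.0
clock: 11.72
tcp_pos: [0.4647, 0.1647, 0.0441]
orientation: [0.001, 3.141, -0.0]
force: [-0.4, 0.0, 1.0]
grip_width: 0.0856
grasp_force: 0.0
```

```bash
python3 -m handwheel '[[-0.3,0,0,0,0,0,1],[-0.3,0,0,0,0,0,1],[-0.2,0,0,0,0,0,1],[-0.1,0,0,0,0,0,1],[0,0,0,0,0,0,1]]'
```

```text
clock: 12.35
tcp_pos: [0.4723, 0.1651, 0.0439]
orientation: [0.001, -3.14, -0.001]
force: [-6.7, 3.3, 4.5]
grip_width: 0.0856
grasp_force: 3.6
```

```bash
python3 -m handwheel '[[-0.15,0,0,0,0,0,1],[-0.15,0,0,0,0,0,1],[0,0,0,0,0,0,1],[0,0,0,0,0,0,1]]'
```

```text
clock: 12.85
tcp_pos: [0.4732, 0.1659, 0.0436]
orientation: [0.003, -3.136, -0.004]
force: [-16.9, 9.9, 10.0]
grip_width: 0.0852
grasp_force: 8.9
```

```bash
python3 -m handwheel '[[1.5,0,0,0,0,0,1],[3,0,0,0,0,0,1],[2,0,-5,0,0,0,0.5],[0,-6,-6,0,0,0,0],[0,-6,-6,0,0,0,0],[0,-6,-3,0,0,0,0],[0,-6,0,0,0,0,0],[0,-6,0,0,0,0,0]]'
python3 - <<'E'
from h import *
snap('top','pics/t5.png');snap('side','pics/s5.png'); a=cv2.imread('pics/s5.png')[140:300,215:345];b=cv2.imread('pics/t5.png')[175:305,215:325]
c=np.zeros((560,800,3),np.uint8); a=cv2.resize(a,None,fx=3,fy=3,interpolation=2); b=cv2.resize(b,None,fx=3.5,fy=3.5,interpolation=2); c[:480,:390]=a; c[:455,400:785]=b; cv2.imwrite('pics/m5.png',c)
for q in(0,.1,-.1): 
  P=[orgp(*k[:2],q,k[2]) for k in((-.07,.075,.102),(-.07,-.075,.102),(.07,.075,.144),(.07,-.075,.144),(-.08,.073,.077),(-.08,-.073,.077))]
  print(q,((proj('side',P)-[215,140])*3).round().tolist(),((proj('top',P)-[215,175])*3.5+[400,0]).round().tolist())
E
```

```text
clock: 13.85
tcp_pos: [0.4111, -0.1016, 0.211]
orientation: [0.0, 3.14, -0.002]
force: [1.5, -0.9, -0.7]
grip_width: 0.0
grasp_force: 0.0
0 [[134.0, 150.0], [200.0, 272.0], [289.0, 68.0], [368.0, 181.0], [126.0, 178.0], [188.0, 297.0]] [[465.0, 288.0], [668.0, 287.0], [458.0, 90.0], [665.0, 89.0], [474.0, 304.0], [668.0, 304.0]]
0.1 [[128.0, 158.0], [212.0, 275.0], [277.0, 66.0], [372.0, 173.0], [121.0, 186.0], [201.0, 300.0]] [[475.0, 298.0], [677.0, 277.0], [449.0, 101.0], [655.0, 80.0], [485.0, 313.0], [678.0, 293.0]]
-0.1 [[140.0, 143.0], [187.0, 269.0], [301.0, 71.0], [363.0, 190.0], [131.0, 169.0], [176.0, 292.0]] [[457.0, 278.0], [658.0, 297.0], [469.0, 81.0], [674.0, 100.0], [464.0, 294.0], [657.0, 313.0]]
```

View pics/m5.png

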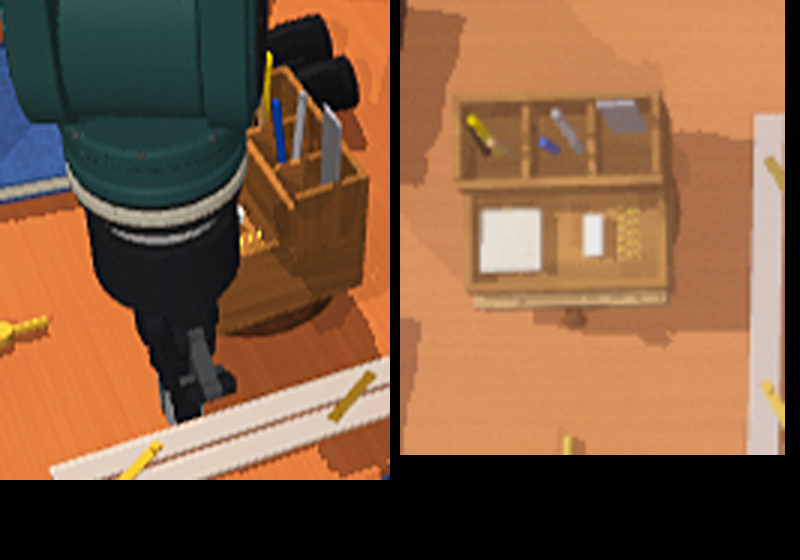

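The top view shows the organiser square (back corners (458,95) and (660,92), q about 0.01 rad) and the drawer panel flush. Next is the lid, approached from behind.

```bash
cat >> h.py <<'E'
def tinp(lx,ly,z,p=(.556,-.1408),w=.1511): return np.array([p[0]+np.cos(w)*lx-np.sin(w)*ly,p[1]+np.sin(w)*lx+np.cos(w)*ly,z])
E
python3 - <<'E'
from h import *
to(tinp(.085,0,.075),188.65)
p=None
for th in (1.77,1.57,1.4,1.2,1.0,.8,.6,.4,.25,.12,0):
    rho=.060
    c=np.array([.0335-rho*np.cos(th)+.011, .027+rho*np.sin(th)+.003*np.cos(th)])
    print(th,c.round(4), None if p is None else ((c-p)*-100).round(2)); p=c
E
```

```text
shift cm [-22.88  -2.18  13.57] turn u [-0.02  0.01 -1.5 ] after-turn shift cm [-22.26  -5.77  13.55]
1.77 [0.0564 0.0852] None
1.57 [0.0445 0.087 ] [ 1.19 -0.18]
1.4 [0.0343 0.0866] [1.02 0.04]
1.2 [0.0228 0.084 ] [1.15 0.26]
1.0 [0.0121 0.0791] [1.07 0.49]
0.8 [0.0027 0.0721] [0.94 0.7 ]
0.6 [-0.005   0.0634] [0.77 0.88]
0.4 [-0.0108  0.0531] [0.57 1.02]
0.25 [-0.0136  0.0448] [0.29 0.84]
0.12 [-0.0151  0.0372] [0.14 0.76]
0 [-0.0155  0.03  ] [0.04 0.72]
```

```bash
python3 -m handwheel '[[0,0,0,0,0,-1.5,0],[-4.5,-1.15,0,0,0,0,0],[-4.5,-1.15,0,0,0,0,0],[-4.5,-1.15,0,0,0,0,0],[-4.5,-1.15,0,0,0,0,0],[-4.26,-1.17,0,0,0,0,0],[0,0,4,0,0,0,0],[0,0,4,0,0,0,0]]'
python3 -m handwheel '[[0,0,3,0,0,0,0],[0,0,1.5,0,0,0,0],[0,0,0,0,0,0,0]]'
python3 - <<'E'
from h import *
to(tinp(.058,0,.083),188.65)
snap('side','pics/s6.png'); a=cv2.imread('pics/s6.png')[200:360,280:440]; cv2.imwrite('pics/s6c.png',cv2.resize(a,None,fx=3.5,fy=3.5))
E
```

```text
clock: 14.95
tcp_pos: [0.6408, -0.1213, 0.1293]
orientation: [-0.247, 3.131, -0.001]
force: [-0.6, 0.5, -1.5]
grip_width: 0.0001
grasp_force: 0.0
clock: 15.32
tcp_pos: [0.64, -0.1214, 0.0852]
orientation: [0.246, -3.131, -0.0]
force: [0.8, 0.2, 0.4]
grip_width: -0.0004
grasp_force: 0.0
shift cm [ 2.79 -0.64  0.22] turn u [ 0.   -0.01  0.06] after-turn shift cm [ 2.79 -0.65  0.22]
```

View pics/s6c.png

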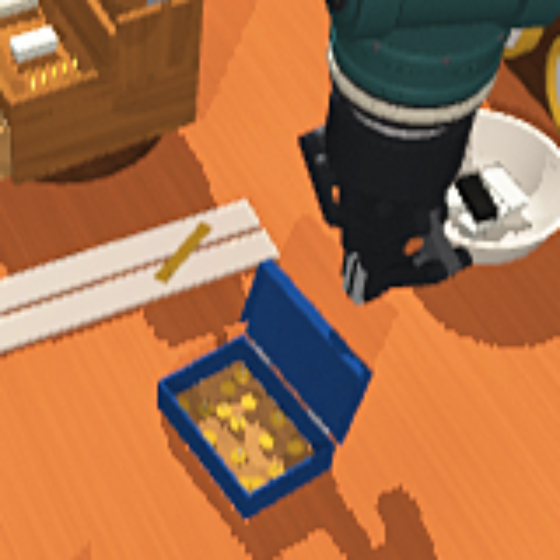

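The fingertip stands behind the lid, which is untouched. I'll sweep it over.

```bash
python3 -m handwheel '[[0.8,-0.6,0.6,0,0,0,0],[0.8,0,0,0,0,0,0],[0.6,0,0,0,0,0,0],[0.5,0,0,0,0,0,0],[0.6,0,-0.3,0,0,0,0],[0.6,0,-0.3,0,0,0,0],[0.5,0,0,0,0,0,0],[0.5,0,0,0,0,0,0]]'
python3 -m handwheel '[[0.6,0,0.1,0,0,0,0],[0.55,0,0.15,0,0,0,0],[0.5,0,0.25,0,0,0,0],[0.5,0,0.25,0,0,0,0],[0.5,0,0.35,0,0,0,0],[0.45,0,0.35,0,0,0,0],[0.4,0,0.45,0,0,0,0],[0.4,0,0.45,0,0,0,0]]'
python3 - <<'E'
from h import *
to(tinp(-.005,0,.0634),188.65)
snap('side','pics/s7.png'); a=cv2.imread('pics/s7.png')[200:360,280:440]; cv2.imwrite('pics/s7c.png',cv2.resize(a,None,fx=3.5,fy=3.5))
E
```

```text
clock: 16.38
tcp_pos: [0.5925, -0.1353, 0.0855]
orientation: [-0.246, 3.132, -0.0]
force: [0.6, 0.7, -1.2]
grip_width: 0.0001
grasp_force: 0.1
clock: 17.38
tcp_pos: [0.554, -0.1414, 0.0616]
orientation: [0.246, -3.132, -0.0]
force: [0.6, -0.1, 0.4]
grip_width: -0.0004
grasp_force: 0.1
shift cm [ 0.29  0.03 -0.18] turn u [ 0.   -0.    0.06] after-turn shift cm [ 0.29  0.03 -0.18]
```

View pics/s7c.png

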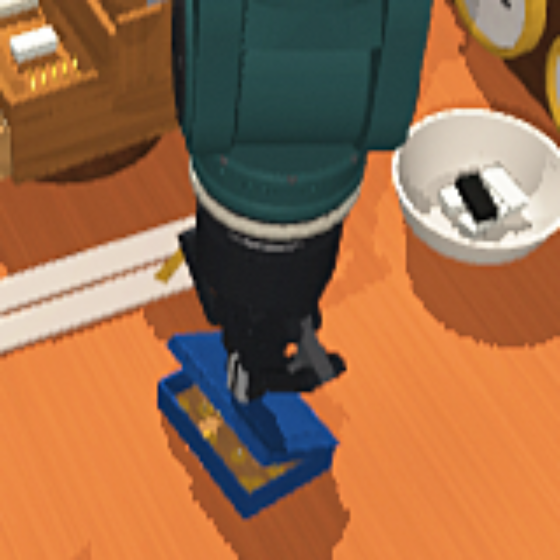

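The lid is about three-quarters shut and the tin hasn't shifted. I'll press it down.

```bash
python3 -m handwheel '[[0.3,0,0.4,0,0,0,0],[0.3,0,0.5,0,0,0,0],[0.2,0,0.5,0,0,0,0],[0.1,0,0.5,0,0,0,0],[0.1,0,0.4,0,0,0,0],[0,0,0.4,0,0,0,0],[0,0,0.3,0,0,0,0],[0,0,0.2,0,0,0,0]]'
python3 -m handwheel '[[0,0,0.1,0,0,0,0],[0,0,0,0,0,0,0]]'
```

```text
clock: 18.42
tcp_pos: [0.5444, -0.1429, 0.0298]
orientation: [0.246, -3.132, 0.0]
force: [-1.4, 0.5, 11.2]
grip_width: -0.0003
grasp_force: 5.8
clock: 18.68
tcp_pos: [0.5444, -0.143, 0.0297]
orientation: [-0.246, 3.131, -0.001]
force: [-4.5, 1.4, 14.1]
grip_width: -0.0003
grasp_force: 7.0
```

```bash
python3 -m handwheel '[[0,0,-0.5,0,0,0,0],[0,0,-3,0,0,0,0],[0,0,-5,0,0,0,0],[0,0,-6,0,0,0,0],[2,-5,-4,0,0,0,0],[2,-5,0,0,0,0,0],[2,-5,0,0,0,0,0],[0,-5,0,0,0,0,0]]'
python3 - <<'E'
from h import *
snap('top','pics/t8.png');snap('side','pics/s8.png'); a=cv2.imread('pics/s8.png')[140:350,205:405];b=cv2.imread('pics/t8.png')[175:325,215:410]
c=np.zeros((420,795,3),np.uint8); c[:,:400]=cv2.resize(a,(400,420)); b=cv2.resize(b,(390,300)); c[:300,405:]=b; cv2.imwrite('pics/m8.png',c)
E
```

```text
clock: 19.68
tcp_pos: [0.5162, -0.3481, 0.2118]
orientation: [-0.245, 3.132, -0.001]
force: [1.1, 0.7, 0.5]
grip_width: -0.0
grasp_force: 0.0
```

View pics/m8.png

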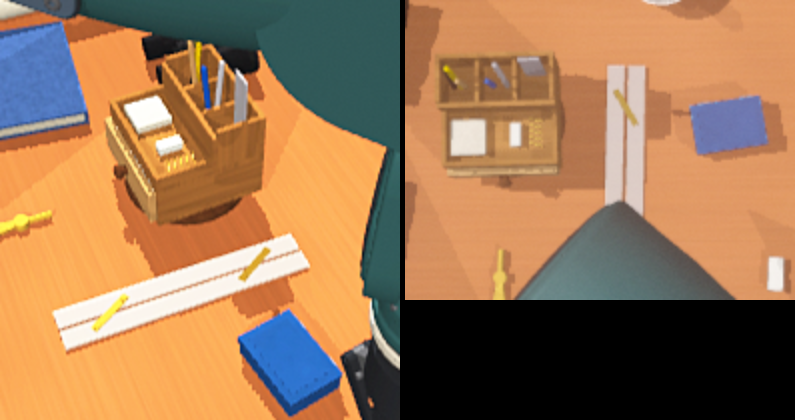

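The organiser is square, the drawer is flush, the tin is shut, and the other items lie where they were.

```bash
python3 -c "
from plant import r
print(r.sign_off())"
```

```text
the job is handed in; nothing more can be done
None
```

The job is handed in at about 20 s on the robot's clock: the organiser's drawer side faces the near edge (about 0.01 rad off), the drawer is home, and the tin's lid is shut; nothing else looked disturbed in the last pictures, though while lining up the fingers once bumped the organiser's body, about 21 N at the wrist.

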